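# Balance an offset cast lever over its pin fixture

### The arm

A 6-joint arm with a two-finger parallel gripper is mounted at the origin on a cart in front of the work surface, level with it; the furniture and walls round the work are solid. World frame = base frame: x ahead of the robot, y to its left, z up, the work surface at z = 0. Lengths are in m, angles in rad, forces in N, time in s.
With the tool pointing down it reaches from about 0.325 to 0.9 m from the base axis. Payload 3.5 kg.
Tool frame: the origin (TCP) lies midway between the tips of the shut fingers; the grasp point (between the pads) lies 19 mm behind it (robot.hold_point_z is the distance from the TCP to the grasp point, in m); z points along the fingers, y is the line along which they close (so a half turn about z gives the same grasp; the last joint's range is limited). The gripper opens to 85 mm and grips with 20 to 120 N. Pads are 22 mm wide; open, the fingers measure 114 mm over their backs; the gripper's body (76 mm by 85 mm) begins 54 mm behind the grasp point. The pads swing forward as they close: fully open they stand 13 mm farther back than shut.
Start: joints at [1.079, 0.276, -0.026, 1.268, 0, 1.467], TCP at [0.237, 0.578, 0.197] pointing down, gripper open.
Joint ranges: [-3.12, 3.12], [-0.85, 1.88], [-1.08, 1.24], [-1.95, 2.15], [-1.57, 1.53], [-3.14, 3.14]. Speed limits (rad/s): [2.57, 2.57, 3.14, 3.14, 3.14, 3.14].

### API

Orientations are given as a rotation vector (axis times angle).
In Python, from cell import robot gives the robot as it stands. The module is installed in compiled form; this text tells all that it offers.
- The arm moves only by the tool jog_arm, called after "Request:" in YAML: its name, and indented under it one key for each argument. Schema: {"type":"object","properties":{"deltas":{"type":"array","items":{"type":"array","prefixItems":[{"type":"array","items":{"type":"number"},"minItems":3,"maxItems":3},{"type":"array","items":{"type":"number"},"minItems":3,"maxItems":3},{"type":"number"}],"minItems":3,"maxItems":3},"minItems":1,"maxItems":5},"grip_n":{"type":"number"},"only":{"type":"string"},"quiet":{"type":"boolean"},"lines":{"type":"string"}},"required":["deltas"],"additionalProperties":false}. deltas is a list of rows, 1 to 5 of them, each written [[rx, ry, rz], [dx, dy, dz], opening]: a rotation vector rx, ry, rz in fractions of the full range, 1 being pi/2 rad, then dx, dy, dz in shares of the most that a row can go, 1 being 50 mm, then the finger opening in m; each row shifts and turns the commanded pose from where the row before left it, along the tool's axes as they then stand; what a row does not reach is not made up. A row lasts 1/10 s, in which the tool goes at most 0.05 m and 0.15 rad, less where a joint would pass 70% of its speed; a pose out of reach is approached as far as the arm can. The fingers move at their own pace and stop on an object; grip_n is the grip in N (left out, the last holds). Time passes only in rows, so rows that do not move let the fingers close. The tool returns the time, the measured TCP pose, the force, the opening and the grip force at its end. only (a regular expression) keeps the lines of the reply that match it, lines (a string "A,B") keeps lines A to B, and quiet returns only ok. Input that does not fit is refused with a message, and nothing moves.
- robot.state(): the state, without advancing time (a new reading comes with each control period).
- robot.read_camera(name): name is "scene" or "side" or "wrist"; returns the picture (400x640x3 uint8, red, green, blue); there is no depth.
- robot.camera_info(name): a dict with "fx", "fy", "cx", "cy" (pixels), "k1" (the pictures are not rectified: a ray, as slopes to the right and down, at radius r is drawn at 1 + k1 r^2 times it, then the intrinsics apply), "pose" (4x4, takes a point from camera to world coordinates); the wrist camera has in their place "T_tool_cam" (4x4, takes a point from camera to tool coordinates, whose origin is the TCP and whose axes are the flange's). Camera axes: x right, y up, looking along -z (the intrinsics and any distortion apply to the point x, -y, -z); pixel columns grow to the right and rows downward; lengths in m; the calibration is good to about 2 mm. A picture is of the moment at which its call begins: read the wrist's pose just before it. camera_info takes no time and is no camera call.
- robot.sign_off(): hands the job in; it is judged then, once.
Trained networks look in the newest picture that a camera, given by its name, has taken for a name from the list of things; names that differ only in an ending like _2 or _b are one class to them, and where a whole thing is asked for, a point or a joint stands for the part that bears it (a point fixed in the world has none). Each returns a list of dicts, best first, with "conf" (0 to 1); they miss things now and then, are a little off and sometimes report something else, mostly with a low value. They report only what shows in the picture. A call takes as long as a camera call. They do not tell look-alikes from the thing itself.
- robot.outline_of(camera, label): "region" (400x640 bool, what is visible of it) and "point" ([column, row] in pixels, amid what is visible of it).
- robot.pinpoint(camera, label): "point" ([column, row] in pixels: a listed point, or the origin of a listed thing).
The state is a dict: "time_s": time; "q": joint angles; "qvel": joint speeds; "joint_efforts": joint torques, N m; "position": TCP position; "orientation": TCP orientation; "wrist_force": force on the tool from outside, world axes, zero at the start; "torque": the same for the moment, N m; "gripper_width": finger opening in m; "grip_force": force on a finger pad.
Only numpy, scipy, OpenCV 4.12 (cv2) and the standard library are available. Lean on these libraries where they do the work, as an engineer would, in place of code of your own. Each camera call takes 0.05 s, during which the arm holds its last target. There are 200 camera calls.

### The job

A jar has been left standing on the steel pin fixture: take it off and stand it upright on the bench top, clear of the fixture. Then pick up the offset cast lever by its balance point (the thickened flats on its shank, near the big boss) and hold it level over the fixture without touching it, boss above the big pin and eye above the small pin, about 4 cm above the pin tops. The job finishes while you are still holding it there, steady: do not put it down. Leave the other things on the bench alone.

Things in the scene. Friction and masses are not known exactly. Their poses are not given: they have to be found in the camera images.
- jar: small amber glass jar with a light brown cap, round, 92 mm tall, body 44 mm in diameter up to 74 mm, cap 37 mm in diameter above; about 150 g. Origin at the centre of its underside, z up. It starts standing on the plate of the fixture between the pins and is taller than the pins. The bench round x = 0.51, y = -0.09 is always free for it.
- lever: grey cast lever lying flat, about 0.7 kg, 34 mm high: big boss (54 mm dia., 26 mm bore) with a clamp ear on its -y side (to 45 mm from the axis), straight shank 14 mm wide (9 to 27 mm high) along +x, then a dog-leg to a small eye (27 mm dia., 12 mm bore) at x = 165, y = +35 mm. Origin: boss axis, underside; x from boss along the shank, y towards the eye's offset, z up.
- balance (a point): the lever's balance point (centre of mass in plan): middle of the thickened flats on the shank, at x = 45 mm, y = 0, 18 mm above the lever's underside. The flats are 28 mm long, 18 mm wide across y and from 8 to 28 mm high. Same axes as the lever.
- boss (a point): centre of the boss at the lever's underside (the lever's origin, same axes)
- eye (a point): centre of the small eye at the lever's underside, at x = 165, y = 35 mm of the lever
- fixture: dark steel plate 250 x 110 x 12 mm fixed to the bench, with two upright shouldered steel pins. Origin at the centre of its underside, x along its length from big pin to small pin, z up; plate top at z = 12 mm. Held properly, the lever's x axis points the same way as the fixture's.
- big_pin (a point): centre of the top of the big pin (22 mm diameter, 46 mm diameter shoulder at its foot), at x = -80, y = -17.5 mm of the fixture, 48 mm above the bench; same axes as the fixture
- small_pin (a point): centre of the top of the small pin (10 mm diameter, 24 mm shoulder), at x = 85, y = 17.5 mm of the fixture, 48 mm above the bench
- tin: bystander: round white tin, 70 mm diameter, 27 mm high; origin at the centre of its underside
- plug: bystander: white plaster plug, 48 mm diameter, 41 mm high; origin at the centre of its underside
- felt_jar: bystander: white jar with black cap, 38 mm diameter, 66 mm high; origin at the centre of its underside
There are look-alikes about, which are no part of the job. Leave any purple look-alike of the jar alone.

How it is judged:
By the outcome, as a careful person would: the job done as asked, in the order asked, and still so for the second after the job is handed in, while the arm keeps its last pose, push and grip.
It also fails if it takes over 58 s, if anything falls off the work surface, if the arm or the gripper's body presses on something with over 40 N, if the wrist force passes 120 N, or if a joint passes its speed limit or range.

## Working session

There is one attempt and no reset: what is moved stays moved. The work goes in short steps, Python scripts to look and compute and a tool call to move; the robot and the scene stay as the last step left them, time stands still between calls to the robot, and variables do not carry over. Pictures are saved under pics/ and viewed, at most 10 in all, crops included, and the job is handed in when it is done.

```bash
mkdir -p pics; cat > h.py <<'E'
import numpy as np, cv2
from scipy.spatial.transform import Rotation as R
from cell import robot
def ray(cam,uv):
    i=robot.camera_info(cam)
    K=np.array([[i['fx'],0,i['cx']],[0,i['fy'],i['cy']],[0,0,1.]])
    p=cv2.undistortPoints(np.array([[uv]],float),K,np.array([i['k1'],0,0,0.]))[0,0]
    if 'pose' in i: T=np.array(i['pose'])
    else:
        s=robot.state(); W=np.eye(4); W[:3,:3]=R.from_rotvec(s['orientation']).as_matrix(); W[:3,3]=s['position']
        T=W@np.array(i['T_tool_cam'])
    d=T[:3,:3]@np.array([p[0],-p[1],-1.])
    return T[:3,3],d
def at_z(cam,uv,z):
    o,d=ray(cam,uv); return o+d*(z-o[2])/d[2]
def tri(rs):
    A=np.zeros((3,3));b=np.zeros(3)
    for o,d in rs:
        d=d/np.linalg.norm(d);P=np.eye(3)-np.outer(d,d);A+=P;b+=P@o
    x=np.linalg.solve(A,b)
    return x,[round(float(np.linalg.norm(np.cross(x-o,d/np.linalg.norm(d)))),4) for o,d in rs]
def save(cam,name):
    im=robot.read_camera(cam); cv2.imwrite(f'pics/{name}.png',cv2.cvtColor(im,cv2.COLOR_RGB2BGR)); return im
E
python3 - <<'E'
from h import *
np.set_printoptions(precision=4,suppress=True)
s=robot.state();print(s['position'],s['orientation'],s['time_s'],s['gripper_width'])
for c in ('scene','side'):
    save(c,c+'0')
    i=robot.camera_info(c);print(c,np.array(i['pose']),i['fx'],i['k1'])
    for n,z in (('jar',0.012),('lever',0),('balance',.018),('boss',0),('eye',0),('fixture',0),('big_pin',.048),('small_pin',.048),('tin',0),('plug',0),('felt_jar',0)):
        for r in robot.pinpoint(c,n)[:3]:
            print(n,round(r['conf'],2),np.round(r['point']),at_z(c,r['point'],z))
E
```

```text
[0.2365 0.5776 0.1959] [-0.6068 -3.0818  0.0034] 0.0 0.08540146019481623
scene [[ 0.3256  0.7708 -0.5476 -0.274 ]
 [-0.9455  0.2676 -0.1856 -0.0706]
 [ 0.0035  0.5782  0.8159  1.2316]
 [ 0.      0.      0.      1.    ]] 513.8506175004384 -0.11176230737167564
jar 0.79 [309. 185.] [0.5454 0.2485 0.012 ]
jar 0.73 [279. 168.] [0.5761 0.3576 0.012 ]
lever 0.61 [277. 169.] [0.5785 0.3639 0.    ]
balance 0.91 [342. 225.] [0.4427 0.1154 0.018 ]
boss 0.75 [357. 239.] [0.4248 0.0656 0.    ]
boss 0.69 [263. 181.] [0.5226 0.3866 0.    ]
fixture 0.65 [343. 226.] [0.4507 0.1146 0.    ]
fixture 0.6 [270. 173.] [0.5586 0.3783 0.    ]
fixture 0.51 [298. 219.] [0.4322 0.2405 0.    ]
big_pin 0.94 [261. 180.] [0.4932 0.376  0.048 ]
big_pin 0.53 [277. 137.] [0.66  0.394 0.048]
small_pin 0.59 [276. 135.] [0.6662 0.3985 0.048 ]
tin 0.7 [412. 272.] [ 0.376  -0.1023  0.    ]
tin 0.26 [279. 168.] [0.5842 0.3603 0.    ]
plug 0.67 [314. 250.] [0.3526 0.1664 0.    ]
felt_jar 0.55 [322. 164.] [0.6406 0.2411 0.    ]
side [[-0.9464  0.1836 -0.2658  0.2365]
 [-0.3224 -0.5889  0.7411  0.9123]
 [-0.0205  0.7871  0.6165  0.6604]
 [ 0.      0.      0.      1.    ]] 405.35433405062236 -0.02331565705425063
jar 0.69 [290. 230.] [0.5504 0.2637 0.012 ]
jar 0.59 [265. 256.] [0.5703 0.359  0.012 ]
lever 0.96 [360. 198.] [0.426  0.0745 0.    ]
lever 0.2 [262. 265.] [0.5721 0.3753 0.    ]
balance 0.88 [352. 198.] [0.4394 0.1036 0.018 ]
boss 0.75 [360. 192.] [0.4324 0.0505 0.    ]
eye 0.75 [348. 236.] [0.415  0.2285 0.    ]
eye 0.21 [262. 264.] [0.5714 0.3732 0.    ]
fixture 0.67 [265. 267.] [0.5626 0.3781 0.    ]
big_pin 0.81 [298. 254.] [0.488  0.3611 0.048 ]
small_pin 0.78 [223. 246.] [0.6533 0.3884 0.048 ]
tin 0.72 [391. 167.] [ 0.3766 -0.0941  0.    ]
plug 0.94 [383. 223.] [0.346  0.1556 0.    ]
felt_jar 0.71 [262. 222.] [0.6343 0.2431 0.    ]
felt_jar 0.41 [382. 224.] [0.3486 0.1622 0.    ]
```

```bash
python3 -c "
import cv2,numpy as np
print(cv2.imread('pics/scene0.png').shape)"
```

```text
(400, 640, 3)
```

View pics/scene0.png

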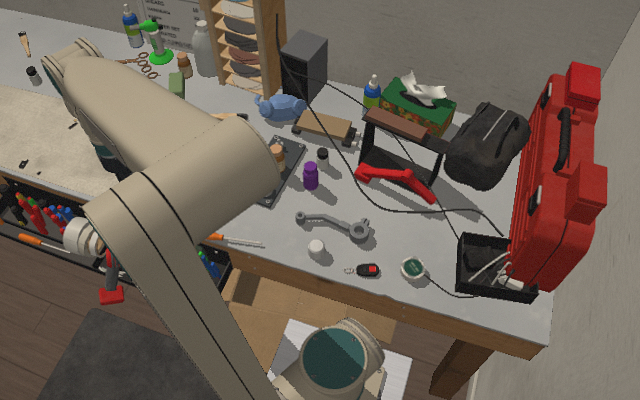

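View pics/side0.png

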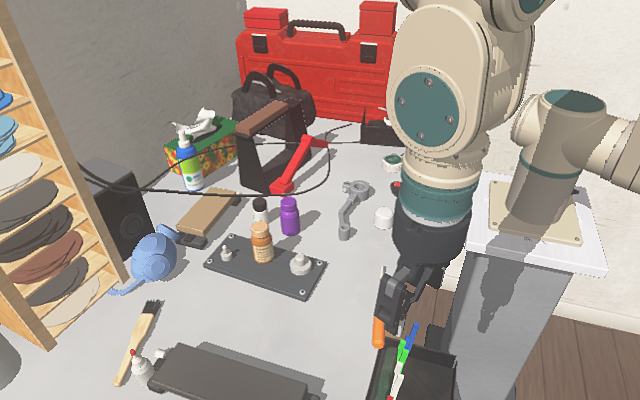

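Scene picture: the amber jar with the brown cap is at (277,157), the purple look-alike at (310,176), the white/black felt jar at (322,155), and the lever boss at (357,230) with its eye at (300,217). Side picture: the amber jar is on the plate between the pins at (262,243), purple at (290,216), felt jar at (260,212), big pin at (300,262), small pin at (226,252) and the lever boss at (357,187). Things that could be taken for the jar: amber (262,243), purple (290,216), felt jar (260,212). I choose the amber one and will check it in a crop.

```bash
python3 - <<'E'
from h import *
np.set_printoptions(precision=4,suppress=True)
im=cv2.imread('pics/side0.png')[190:300,190:340]
cv2.imwrite('pics/crop1.png',cv2.resize(im,None,fx=4,fy=4,interpolation=cv2.INTER_CUBIC))
P=lambda c,u:ray(c,u)
print('jar',tri([P('scene',(279,168)),P('side',(265,256))]))
print('bigpin',tri([P('scene',(261,180)),P('side',(298,254))]))
print('smallpin',tri([P('scene',(276,135)),P('side',(223,246))]))
i=robot.camera_info('wrist');print(np.array(i['T_tool_cam']),i['fx'],i['k1'])
print(R.from_rotvec(robot.state()['orientation']).as_matrix(), robot.hold_point_z)
E
```

```text
jar (array([0.5733, 0.3561, 0.0112]), [0.0022, 0.0022])
bigpin (array([0.4846, 0.3718, 0.0592]), [0.0011, 0.0011])
smallpin (array([0.6512, 0.3948, 0.0579]), [0.0053, 0.0053])
[[ 0.0004  0.9449  0.3274  0.0841]
 [ 1.     -0.0002 -0.0006  0.0006]
 [-0.0005  0.3274 -0.9449 -0.1766]
 [ 0.      0.      0.      1.    ]] 312.7999389382201 -0.01777711869003944
[[-0.9254  0.379  -0.    ]
 [ 0.379   0.9254 -0.    ]
 [ 0.     -0.     -1.    ]] 0.0187
```

View pics/crop1.png

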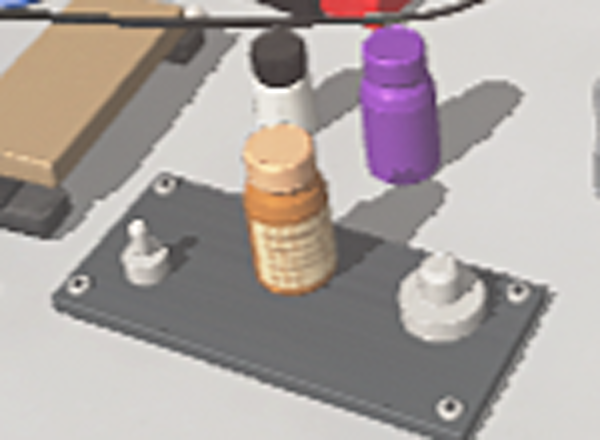

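The crop shows an amber body with a light brown cap, standing on the plate between the pins, so it is the jar. The purple and white ones are behind it. Next I move above it and look with the wrist camera.

The manual's scale: shifts go in shares of 50 mm and turns go in shares of pi/2 rad. Converting my numbers, -0.045 m is -0.9, -0.04 m is -0.8.

Request:
jog_arm:
  deltas:
    - [[0, 0, 0], [-0.8, -0.2, -0.4], 0.085]
    - [[0, 0, 0], [-0.9, -0.2, -0.4], 0.085]
    - [[0, 0, 0], [-0.9, -0.2, 0], 0.085]
    - [[0, 0, 0], [-0.9, -0.2, 0], 0.085]
    - [[0, 0, 0], [-0.9, -0.2, 0], 0.085]

```text
time_s: 1.7
position: [0.4228, 0.4478, 0.2375]
orientation: [0.606, 3.082, 0.001]
wrist_force: [1.0, 1.0, -0.2]
gripper_width: 0.0853
grip_force: 0.0
```

Request:
jog_arm:
  deltas:
    - [[0, 0, 0], [-0.9, -0.2, 0], 0.085]
    - [[0, 0, 0], [-0.9, -0.2, 0], 0.085]
    - [[0, 0, 0], [-0.8, -0.14, 0], 0.085]
    - [[0, 0, 0], [0, 0, 0], 0.085]
    - [[0, 0, 0], [0, 0, 0], 0.085]

```text
time_s: 2.2
position: [0.532, 0.3739, 0.2367]
orientation: [-0.61, -3.081, 0.0]
wrist_force: [0.4, -0.1, -0.1]
gripper_width: 0.085
grip_force: 0.0
```

```bash
python3 - <<'E'
from h import *
np.set_printoptions(precision=4,suppress=True)
print(robot.state()['q'])
save('wrist','w1')
for n,z in (('jar',0.012),('fixture',0),('big_pin',.048),('small_pin',.048)):
    for r in robot.pinpoint('wrist',n)[:3]:
        print(n,round(r['conf'],2),np.round(r['point']),at_z('wrist',r['point'],z))
E
```

```text
[0.513  0.3057 0.0956 1.3612 0.0004 0.9037]
jar 0.97 [322. 188.] [0.5729 0.3629 0.012 ]
jar 0.63 [240. 201.] [0.5481 0.2532 0.012 ]
fixture 0.96 [332. 179.] [0.5702 0.3793 0.    ]
big_pin 0.91 [292. 130.] [0.4848 0.3621 0.048 ]
```

View pics/w1.png

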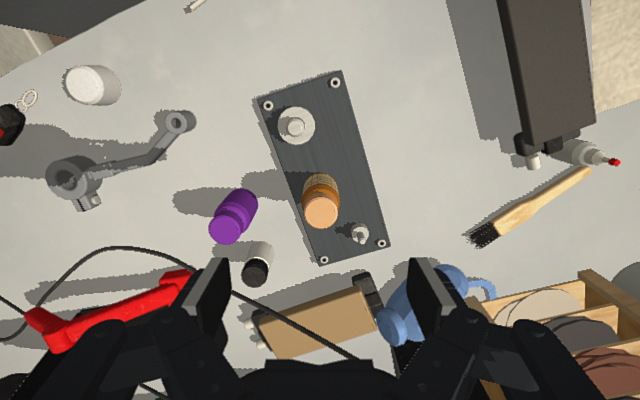

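The wrist picture shows the amber jar cap at (322,208), big pin at (295,126), small pin at (362,231), purple jar at (235,215), lever boss at (70,177) and its eye at (178,122). Next I refine the fixture pose, the jar and the lever.

```bash
python3 - <<'E'
from h import *
np.set_printoptions(precision=4,suppress=True)
print('cap',at_z('wrist',(322,209),.104),'big',at_z('wrist',(295,125),.048),'small',at_z('wrist',(359.5,230),.048))
for n,z in (('lever',0),('boss',0),('balance',.018),('eye',0)):
    for r in robot.pinpoint('wrist',n)[:2]: print(n,round(r['conf'],2),np.round(r['point']),at_z('wrist',r['point'],z))
r=robot.outline_of('wrist','fixture')[0];m=r['region'].astype(np.uint8)
c=max(cv2.findContours(m,0,2)[0],key=cv2.contourArea)
h=cv2.convexHull(c)[:,0]
w=np.array([at_z('wrist',p,.012)[:2] for p in h])
print(r['conf'],cv2.minAreaRect((w*1000).astype(np.float32)))
print('boss top',at_z('wrist',(70,176),.034),'eye top',at_z('wrist',(178,121),.034))
T=R.from_rotvec(robot.state()['orientation']).as_matrix(); print(T, robot.state()['position'])
print('to jar',T.T@(np.array([.573,.359,.046])-robot.state()['position']))
E
```

```text
cap [0.5674 0.3652 0.104 ] big [0.4803 0.3675 0.048 ] small [0.6333 0.3914 0.048 ]
lever 0.56 [ 82. 174.] [0.4337 0.063  0.    ]
boss 0.61 [ 85. 173.] [0.4337 0.0684 0.    ]
eye 0.71 [186. 123.] [0.4289 0.2322 0.    ]
0.63 ((564.4419555664062, 377.3327941894531), (111.79024505615234, 250.0898895263672), 85.92684173583984)
boss top [0.4314 0.0754 0.034 ] eye top [0.4249 0.2384 0.034 ]
[[-0.9257  0.3782  0.0001]
 [ 0.3782  0.9257  0.0001]
 [-0.0001  0.0001 -1.    ]] [0.531  0.375  0.2371]
to jar [-0.0449  0.001   0.1911]
```

Scaled: 0.045 m is 0.9, -0.042 m is -0.84.

Request:
jog_arm:
  deltas:
    - [[0, 0, 0], [-0.84, 0.04, 0], 0.085]
    - [[0, 0, 0], [0, 0, 0.9], 0.085]
    - [[0, 0, 0], [0, 0, 0.9], 0.085]
    - [[0, 0, 0], [0, 0, 0.9], 0.085]
    - [[0, 0, 0], [0, 0, 0.6], 0.085]

```text
time_s: 3.2
position: [0.569, 0.3595, 0.0683]
orientation: [-0.606, -3.079, 0.004]
wrist_force: [-0.1, 0.6, 0.9]
gripper_width: 0.085
grip_force: 0.0
```

Request:
jog_arm:
  deltas:
    - [[0, 0, 0], [0, 0, 0.52], 0.085]
    - [[0, 0, 0], [0, 0, 0], 0.085]
    - [[0, 0, 0], [0, 0, 0], 0.03]
    - [[0, 0, 0], [0, 0, 0], 0.03]
    - [[0, 0, 0], [0, 0, 0], 0.03]
  grip_n: 35

```text
time_s: 3.7
position: [0.5729, 0.3615, 0.0486]
orientation: [0.606, 3.079, 0.004]
wrist_force: [-0.5, 0.6, 0.4]
gripper_width: 0.0432
grip_force: 0.0
```

Request:
jog_arm:
  deltas:
    - [[0, 0, 0], [0, 0, 0], 0.03]
    - [[0, 0, 0], [0, 0, 0], 0.03]
    - [[0, 0, 0], [0, 0, 0], 0.03]

```text
time_s: 4.0
position: [0.5727, 0.3612, 0.0485]
orientation: [0.606, 3.079, 0.004]
wrist_force: [-0.3, -0.7, 7.2]
gripper_width: 0.0357
grip_force: 34.8
```

The gripper reads 35.7 mm on a body of 44 mm, with some upward force. I need to see this before lifting.

```bash
python3 - <<'E'
from h import *
a=save('wrist','w2');b=save('side','s2')
x=cv2.resize(a[100:400,160:480],(560,525)); y=cv2.resize(b[170:320,200:330],(240,277))
o=np.zeros((525,800,3),np.uint8);o[:,:560]=x;o[:277,560:]=y
cv2.imwrite('pics/c2.png',o[...,::-1]);print(robot.state()['wrist_force'],robot.state()['gripper_width'])
E
```

```text
[-1.18928112 -0.0631744   5.7254643 ] 0.03574034223420483
```

View pics/c2.png

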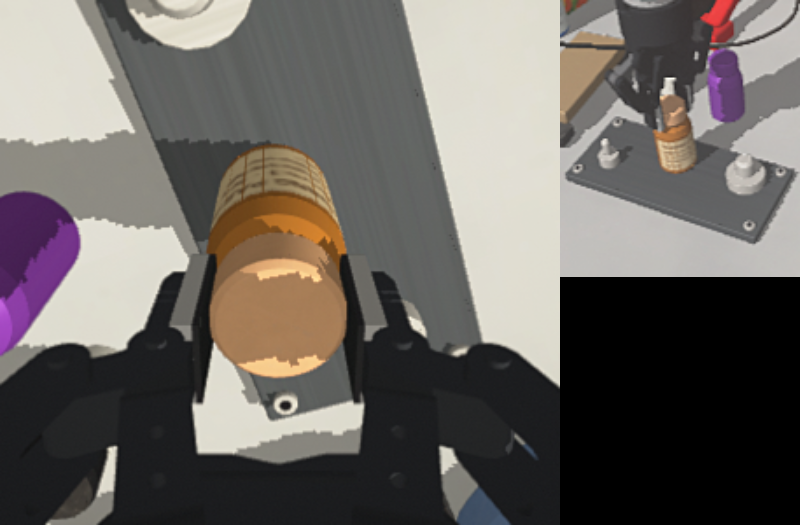

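The pads seem to bear on the cap and shoulder. I'll measure the jar's offset from the pads.

```bash
python3 - <<'E'
from h import *
np.set_printoptions(precision=4,suppress=True)
s=robot.state();p=s['position'];T=R.from_rotvec(s['orientation']).as_matrix()
for n,uv,z in (('captop',(320,280),.104),('nearbottom',(317,183),.012)):
    w=at_z('wrist',uv,z);print(n,w,T.T@(w-p))
robot.read_camera('wrist')
for r in robot.pinpoint('wrist','jar')[:2]: w=at_z('wrist',r['point'],.012);print(r['conf'],np.round(r['point']),w,T.T@(w-p))
robot.read_camera('side')
for r in robot.pinpoint('side','jar')[:3]: w=at_z('side',r['point'],.012);print(r['conf'],np.round(r['point']),w,T.T@(w-p))
E
```

```text
captop [0.5714 0.3631 0.104 ] [ 0.0017  0.0014 -0.0555]
nearbottom [0.5544 0.3685 0.012 ] [ 0.0198 -0.0003  0.0365]
0.95 [318. 211.] [0.5743 0.3607 0.012 ] [-0.0016  0.0001  0.0365]
0.62 [176. 233.] [0.5505 0.2553 0.012 ] [-0.0196 -0.1065  0.0363]
0.89 [266. 257.] [0.5668 0.3608 0.012 ] [ 0.0054 -0.0027  0.0365]
0.58 [288. 229.] [0.5559 0.261  0.012 ] [-0.0224 -0.0992  0.0363]
```

The jar is centred to within 2 mm and the force is steady, so I'll try a small lift and check.

Scaled: -0.02 m is -0.4, -0.01 m is -0.2.

Request:
jog_arm:
  deltas:
    - [[0, 0, 0], [0, 0, -0.2], 0.03]
    - [[0, 0, 0], [0, 0, -0.4], 0.03]
    - [[0, 0, 0], [0, 0, 0], 0.03]
  grip_n: 45

```text
time_s: 4.6
position: [0.5731, 0.3616, 0.0792]
orientation: [0.606, 3.078, 0.005]
wrist_force: [1.3, 0.5, -0.6]
gripper_width: 0.0355
grip_force: 45.2
```

```bash
python3 - <<'E'
from h import *
a=save('wrist','w3');b=save('side','s3')
x=cv2.resize(a[100:400,160:480],(560,525)); y=cv2.resize(b[170:320,200:330],(240,277))
o=np.zeros((525,800,3),np.uint8);o[:,:560]=x;o[:277,560:]=y
cv2.imwrite('pics/c3.png',o[...,::-1]);print(robot.state()['wrist_force'],robot.state()['torque'])
E
```

```text
[ 0.19616732 -0.1312424  -2.34831825] [-0.01642823  0.02715932 -0.02391151]
```

View pics/c3.png

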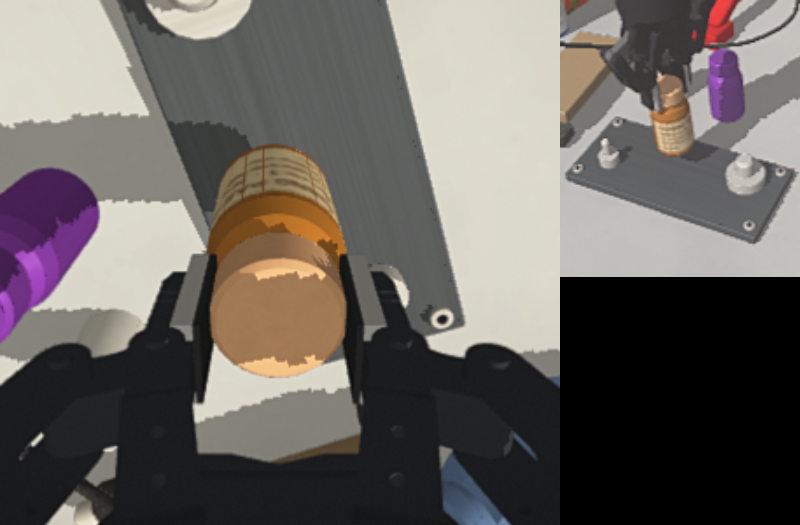

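The jar is off the plate and upright, with the grip unchanged. Now I carry it over high.

Scaled: -0.045 m is -0.9, -0.042 m is -0.84.

Request:
jog_arm:
  deltas:
    - [[0, 0, 0], [0, 0, -0.6], 0.03]
    - [[0, 0, 0], [0, 0, -0.9], 0.03]
    - [[0, 0, 0], [0, 0, -0.9], 0.03]
    - [[0, 0, 0], [0, -0.4, -0.9], 0.03]
    - [[0, 0, 0], [-0.22, -0.84, -0.6], 0.03]

```text
time_s: 5.2
position: [0.5587, 0.3032, 0.2719]
orientation: [0.601, 3.081, 0.005]
wrist_force: [0.6, -1.6, -0.7]
gripper_width: 0.0353
grip_force: 45.5
```

Request:
jog_arm:
  deltas:
    - [[0, 0, 0], [-0.22, -0.84, 0], 0.03]
    - [[0, 0, 0], [-0.22, -0.84, 0], 0.03]
    - [[0, 0, 0], [-0.22, -0.84, 0], 0.03]
    - [[0, 0, 0], [-0.22, -0.84, 0], 0.03]
    - [[0, 0, 0], [-0.22, -0.84, 0], 0.03]

```text
time_s: 5.7
position: [0.5281, 0.0844, 0.2681]
orientation: [-0.606, -3.081, 0.001]
wrist_force: [0.9, -0.6, -1.5]
gripper_width: 0.0355
grip_force: 45.5
```

Request:
jog_arm:
  deltas:
    - [[0, 0, 0], [-0.22, -0.84, 0], 0.03]
    - [[0, 0, 0], [-0.22, -0.84, 0], 0.03]
    - [[0, 0, 0], [-0.22, -0.84, 0], 0.03]
    - [[0, 0, 0], [-0.22, -0.6, 0], 0.03]
    - [[0, 0, 0], [0, 0, 0], 0.03]

```text
time_s: 6.2
position: [0.5101, -0.0784, 0.2681]
orientation: [-0.615, -3.079, 0.002]
wrist_force: [-0.3, 0.6, -2.1]
gripper_width: 0.0354
grip_force: 45.5
```

Request:
jog_arm:
  deltas:
    - [[0, 0, 0], [0, 0, 0], 0.03]
    - [[0, 0, 0], [0, 0, 0], 0.03]

```text
time_s: 6.4
position: [0.5105, -0.0742, 0.2687]
orientation: [-0.606, -3.081, -0.001]
wrist_force: [-0.1, -0.4, -1.9]
gripper_width: 0.0356
grip_force: 45.5
```

```bash
python3 - <<'E'
from h import *
np.set_printoptions(precision=4,suppress=True)
s=robot.state();T=R.from_rotvec(s['orientation']).as_matrix();print(s['q'],T.T@(np.array([.51,-.09,.0365])-s['position']),T[2])
E
```

```text
[-0.27    0.0528 -0.1423  1.3773  0.0005  0.1181] [-0.0059 -0.0149  0.2322] [ 0.0016  0.0003 -1.    ]
```

Scaled: 0.045 m is 0.9, 0.04 m is 0.8.

Request:
jog_arm:
  deltas:
    - [[0, 0, 0], [-0.12, -0.3, 0.8], 0.03]
    - [[0, 0, 0], [0, 0, 0.9], 0.03]
    - [[0, 0, 0], [0, 0, 0.9], 0.03]
    - [[0, 0, 0], [0, 0, 0.9], 0.03]
    - [[0, 0, 0], [0, 0, 0.6], 0.03]

```text
time_s: 6.9
position: [0.5085, -0.0889, 0.061]
orientation: [-0.602, -3.079, -0.001]
wrist_force: [0.4, 0.4, -0.6]
gripper_width: 0.0353
grip_force: 45.6
```

Request:
jog_arm:
  deltas:
    - [[0, 0, 0], [0, 0, 0.32], 0.03]
    - [[0, 0, 0], [0, 0, 0.08], 0.03]
    - [[0, 0, 0], [0, 0, 0], 0.03]
    - [[0, 0, 0], [0, 0, 0], 0.03]

```text
time_s: 7.3
position: [0.5121, -0.0909, 0.0457]
orientation: [0.605, 3.08, -0.0]
wrist_force: [0.7, 0.2, -1.4]
gripper_width: 0.0356
grip_force: 45.6
```

Scaled: 0.005 m is 0.1, 0.002 m is 0.04.

Request:
jog_arm:
  deltas:
    - [[0, 0, 0], [0, 0, 0.1], 0.03]
    - [[0, 0, 0], [0, 0, 0.04], 0.03]
    - [[0, 0, 0], [0, 0, 0], 0.03]

```text
time_s: 7.6
position: [0.5108, -0.0912, 0.0376]
orientation: [0.607, 3.082, -0.0]
wrist_force: [0.9, -0.4, -1.9]
gripper_width: 0.0355
grip_force: 45.6
```

Request:
jog_arm:
  deltas:
    - [[0, 0, 0], [0, 0, 0.02], 0.03]
    - [[0, 0, 0], [0, 0, 0], 0.03]

```text
time_s: 7.8
position: [0.511, -0.0913, 0.0367]
orientation: [0.607, 3.082, -0.0]
wrist_force: [0.4, -0.7, -1.1]
gripper_width: 0.0355
grip_force: 45.9
```

Request:
jog_arm:
  deltas:
    - [[0, 0, 0], [0, 0, 0.02], 0.03]
    - [[0, 0, 0], [0, 0, 0], 0.03]

```text
time_s: 8.0
position: [0.5117, -0.0916, 0.0367]
orientation: [0.607, 3.081, -0.001]
wrist_force: [-1.3, -0.3, 5.9]
gripper_width: 0.0359
grip_force: 46.4
```

Scaled: -0.04 m is -0.8, -0.01 m is -0.2.

Request:
jog_arm:
  deltas:
    - [[0, 0, 0], [0, 0, 0], 0.06]
    - [[0, 0, 0], [0, 0, 0], 0.085]
    - [[0, 0, 0], [0, 0, 0], 0.085]
    - [[0, 0, 0], [0, 0, -0.2], 0.085]
    - [[0, 0, 0], [0, 0, -0.8], 0.085]

```text
time_s: 8.5
position: [0.5064, -0.0899, 0.0823]
orientation: [-0.605, -3.073, -0.002]
wrist_force: [0.3, -0.0, 0.8]
gripper_width: 0.085
grip_force: 0.0
```

Request:
jog_arm:
  deltas:
    - [[0, 0, 0], [0, 0, -0.9], 0.085]
    - [[0, 0, 0], [0, 0, -0.9], 0.085]
    - [[0, 0, 0], [0, 0, -0.9], 0.085]
    - [[0, 0, -0.0891], [0, 0, -0.6], 0.085]
    - [[0, 0, -0.0891], [0, 0, 0], 0.085]

```text
time_s: 9.0
position: [0.5143, -0.0922, 0.2573]
orientation: [0.161, 3.126, -0.004]
wrist_force: [0.3, 0.1, 0.1]
gripper_width: 0.085
grip_force: 0.0
```

Request:
jog_arm:
  deltas:
    - [[0, 0, -0.0891], [0, 0, 0], 0.085]
    - [[0, 0, -0.0891], [0, 0, 0], 0.085]
    - [[0, 0, -0.0891], [0, 0, 0], 0.085]
    - [[0, 0, -0.0891], [0, 0, 0], 0.085]
    - [[0, 0, -0.0891], [0, 0, 0], 0.085]

```text
time_s: 9.5
position: [0.5107, -0.0911, 0.2511]
orientation: [-0.924, 3.002, -0.0]
wrist_force: [0.3, -0.2, -0.5]
gripper_width: 0.0846
grip_force: 0.0
```

Request:
jog_arm:
  deltas:
    - [[0, 0, -0.0891], [0, 0, 0], 0.085]
    - [[0, 0, -0.0891], [0, 0, 0], 0.085]
    - [[0, 0, -0.0891], [0, 0, 0], 0.085]
    - [[0, 0, -0.0891], [0, 0, 0], 0.085]
    - [[0, 0, -0.0891], [0, 0, 0], 0.085]

```text
time_s: 10.0
position: [0.5107, -0.0911, 0.2511]
orientation: [-1.897, 2.504, -0.0]
wrist_force: [-0.2, -0.2, -0.1]
gripper_width: 0.085
grip_force: 0.0
```

```bash
python3 - <<'E'
from h import *
np.set_printoptions(precision=4,suppress=True)
s=robot.state();T=R.from_rotvec(s['orientation']).as_matrix();print(s['q'],T)
print('d',T.T@(np.array([.435,.10,.26])-s['position']))
for c in('scene','side'):
  robot.read_camera(c)
  for r in robot.pinpoint(c,'jar')[:4]: print(c,r['conf'],np.round(r['point']),at_z(c,r['point'],0))
E
```

```text
[-0.3012  0.0624 -0.1685  1.3395  0.     -1.5982] [[-0.2704 -0.9627  0.0004]
 [-0.9627  0.2704 -0.0001]
 [ 0.     -0.0004 -1.    ]]
d [-0.1635  0.1245 -0.009 ]
scene 0.6 [418. 230.] [ 0.51   -0.0886  0.    ]
side 0.86 [290. 227.] [0.5587 0.2399 0.    ]
side 0.55 [347. 160.] [ 0.5083 -0.092   0.    ]
```

The jar stands at (0.51, -0.09). On to the lever.

Scaled: -0.034 m is -0.68, 0.028 m is 0.56, -0.1 rad / 1.5708 = -0.0637.

Request:
jog_arm:
  deltas:
    - [[0, 0, -0.0637], [-0.68, 0.46, 0], 0.085]
    - [[0, 0, 0], [-0.68, 0.56, 0], 0.085]
    - [[0, 0, 0], [-0.68, 0.56, 0], 0.085]
    - [[0, 0, 0], [-0.68, 0.56, 0], 0.085]
    - [[0, 0, 0], [-0.68, 0.56, 0], 0.085]

```text
time_s: 10.7
position: [0.4111, 0.1029, 0.2507]
orientation: [-2.009, 2.414, -0.0]
wrist_force: [1.7, 0.5, 0.7]
gripper_width: 0.0848
grip_force: 0.0
```

Request:
jog_arm:
  deltas:
    - [[0, 0, 0], [0, 0, 0], 0.085]
    - [[0, 0, 0], [0, 0, 0], 0.085]
    - [[0, 0, 0], [0, 0, 0], 0.085]

```text
time_s: 11.0
position: [0.4126, 0.1013, 0.2507]
orientation: [-2.011, 2.413, -0.001]
wrist_force: [-0.2, -0.2, -0.1]
gripper_width: 0.0852
grip_force: 0.0
```

```bash
python3 - <<'E'
from h import *
np.set_printoptions(precision=4,suppress=True)
print(robot.state()['q'])
save('wrist','w4')
for n,z in (('lever',0),('boss',0),('balance',.018),('eye',0)):
    for r in robot.pinpoint('wrist',n)[:2]: print(n,round(r['conf'],2),np.round(r['point']),at_z('wrist',r['point'],z))
E
```

```text
[ 0.0886 -0.1116 -0.3385  1.3432 -0.0004 -1.3011]
lever 0.65 [297. 129.] [0.4362 0.0649 0.    ]
boss 0.82 [299. 127.] [0.4327 0.0627 0.    ]
balance 0.84 [299. 162.] [0.4409 0.1063 0.018 ]
eye 0.89 [324. 241.] [0.429  0.2364 0.    ]
```

View pics/w4.png

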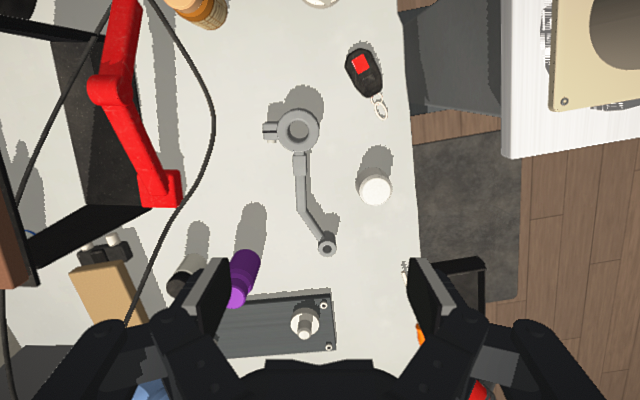

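The wrist picture shows the lever boss at (299,131), flats at (300,163), eye at (327,247), with the ear to the left. The plug is at (374,188) and the purple jar at (240,275).

```bash
python3 - <<'E'
from h import *
np.set_printoptions(precision=4,suppress=True)
b=at_z('wrist',(299,131),.034);e=at_z('wrist',(327,247),.034);f=at_z('wrist',(300,163),.028)
print(b,e,f,np.linalg.norm(e-b))
r=robot.outline_of('wrist','lever');print([x['conf'] for x in r],[x['region'].sum() for x in r])
m=r[0]['region']
# register a plan template of the lever to the mask, projected at z=.02
from scipy.optimize import minimize
i=robot.camera_info('wrist');s=robot.state();W=np.eye(4);W[:3,:3]=R.from_rotvec(s['orientation']).as_matrix();W[:3,3]=s['position']
Ti=np.linalg.inv(W@np.array(i['T_tool_cam']))
def proj(P):
    c=P@Ti[:3,:3].T+Ti[:3,3];u=c[:,0]/-c[:,2];v=-c[:,1]/-c[:,2];k=1+i['k1']*(u*u+v*v)
    return np.c_[i['fx']*u*k+i['cx'],i['fy']*v*k+i['cy']]
t=np.linspace(0,2*np.pi,60)
def disk(x,y,r): return [(x+r*np.cos(a),y+r*np.sin(a)) for a in t]
def parts():
    out=[]
    for z0,z1,p in ((0,.034,disk(0,0,.027)),(0,.034,disk(.165,.035,.0135)),(.008,.028,[(.031,-.009),(.059,-.009),(.059,.009),(.031,.009)]),(.009,.027,[(.02,-.007),(.105,-.007),(.105,.007),(.02,.007)]),(.009,.027,[(.1,-.006),(.165,.029),(.165,.041),(.1,.006)])):
        p=np.array(p);out.append(np.r_[np.c_[p,np.full(len(p),z0)],np.c_[p,np.full(len(p),z1)]])
    return out
PT=parts()
def rend(q):
    a=q[2];M=np.array([[np.cos(a),-np.sin(a),0],[np.sin(a),np.cos(a),0],[0,0,1]])
    im=np.zeros((1600,2560),np.uint8)
    for P in PT:
        h=cv2.convexHull((proj(P@M.T+[q[0],q[1],0])*4).astype(np.int32));cv2.fillConvexPoly(im,h,255)
    return cv2.resize(im,(640,400),interpolation=cv2.INTER_AREA)/255.
def cost(q): 
    q=np.array(q)/[100,100,10]
    return np.abs(cv2.GaussianBlur(rend(q),(0,0),1.5)-cv2.GaussianBlur(m.astype(float),(0,0),1.5)).sum()
a0=np.arctan2(*(e-b)[[1,0]])-np.arctan2(35,165)
q0=np.array([b[0]*100,b[1]*100,a0*10]);print('q0',q0/[100,100,10],cost(q0))
o=minimize(cost,q0,method='Nelder-Mead',options=dict(initial_simplex=q0+np.r_[np.zeros((1,3)),np.diag([.6,.6,.6])]))
q=o.x/[100,100,10];print(q,np.degrees(q[2]),o.fun)
bal=np.array([q[0]+.045*np.cos(q[2]),q[1]+.045*np.sin(q[2])]);print('bal',bal)
T=W[:3,:3];y=np.degrees(np.arctan2(T[1,1],T[0,1]));print('tooly',y,'want',np.degrees(q[2])+90,'d',T.T@(np.r_[bal,.0]-s['position']))
E
```

```text
[0.4312 0.0642 0.034 ] [0.4247 0.2296 0.034 ] [0.4386 0.1055 0.028 ] 0.16552136093990613
[0.8] [np.int64(3019)]
q0 [0.4312 0.0642 1.4009] 932.2054720596601
[0.4326 0.0652 1.4009] 80.26654920449526 796.3619383881617
bal [0.4402 0.1096]
tooly 169.6070785553815 want 170.26654920449528 d [-0.0135 -0.0258  0.2503]
```

Scaled: 0.045 m is 0.9, -0.0257 m is -0.514, -0.011 rad / 1.5708 = -0.007.

Request:
jog_arm:
  deltas:
    - [[0, 0, -0.007], [-0.24, -0.514, 0], 0.05]
    - [[0, 0, 0], [0, 0, 0.9], 0.05]
    - [[0, 0, 0], [0, 0, 0.9], 0.05]
    - [[0, 0, 0], [0, 0, 0.9], 0.05]
    - [[0, 0, 0], [0, 0, 0.9], 0.05]

```text
time_s: 11.8
position: [0.44, 0.1085, 0.069]
orientation: [-2.025, 2.401, -0.001]
wrist_force: [1.3, -0.6, -1.3]
gripper_width: 0.0502
grip_force: 0.0
```

Request:
jog_arm:
  deltas:
    - [[0, 0, 0], [0, 0, 0.6], 0.05]
    - [[0, 0, 0], [0, 0, 0.4], 0.05]
    - [[0, 0, 0], [0, 0, 0.2], 0.05]
    - [[0, 0, 0], [0, 0, 0], 0.05]
    - [[0, 0, 0], [0, 0, 0], 0.05]

```text
time_s: 12.3
position: [0.4406, 0.1088, 0.0112]
orientation: [-2.025, 2.4, -0.001]
wrist_force: [0.7, -0.5, 1.0]
gripper_width: 0.0502
grip_force: 0.0
```

```bash
python3 - <<'E'
from h import *
save('wrist','w5');print(robot.state()['q'])
E
```

```text
[ 9.96714348e-02  1.60268767e-01 -6.11887936e-01  7.96125790e-01
  2.69037583e-06 -1.30230085e+00]
```

View pics/w5.png

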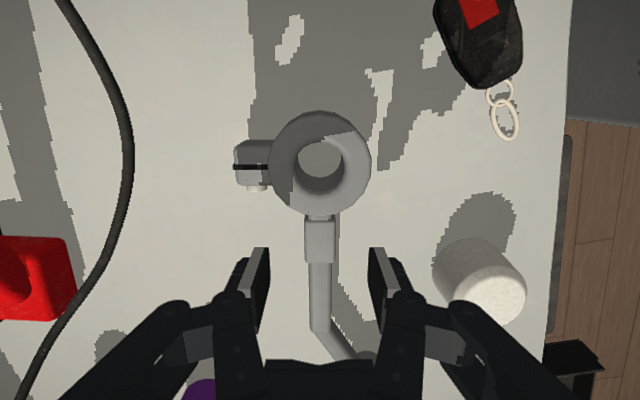

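The picture shows the flats at (320,240) with the shank centred between the pads, and the boss at (320,160). I'll check the position along the shank.

```bash
python3 - <<'E'
from h import *
np.set_printoptions(precision=4,suppress=True)
s=robot.state();T=R.from_rotvec(s['orientation']).as_matrix();p=s['position']
for n,uv,z in (('flat near',(320,219),.028),('flat far',(320,262),.028),('boss',(320,163),.034),('shank end',(321,325),.027)):
    w=at_z('wrist',uv,z);print(n,w,T.T@(w-p))
robot.read_camera('wrist')
for n,z in (('balance',.018),('boss',0)):
    for r in robot.pinpoint('wrist',n)[:1]: w=at_z('wrist',r['point'],z);print(n,r['conf'],np.round(r['point']),w,T.T@(w-p))
E
```

```text
flat near [0.4383 0.0947 0.028 ] [ 0.0145  0.0004 -0.0163]
flat far [0.4428 0.1217 0.028 ] [-0.0129  0.0005 -0.0163]
boss [0.4327 0.0619 0.034 ] [ 0.0477  0.0003 -0.0224]
shank end [0.4499 0.1679 0.027 ] [-0.0596  0.0012 -0.0153]
```

The flats are centred to within 1 mm. Lower and grip.

Scaled: 0.005 m is 0.1, 0.003 m is 0.06.

Request:
jog_arm:
  deltas:
    - [[0, 0, 0], [0.02, 0, 0.1], 0.05]
    - [[0, 0, 0], [0, 0, 0.06], 0.05]
    - [[0, 0, 0], [0, 0, 0], 0.03]
    - [[0, 0, 0], [0, 0, 0], 0.01]
    - [[0, 0, 0], [0, 0, 0], 0.01]
  grip_n: 90

```text
time_s: 13.0
position: [0.4394, 0.1079, 0.0024]
orientation: [2.027, -2.4, -0.0]
wrist_force: [-0.2, 1.1, 0.2]
gripper_width: 0.0099
grip_force: 0.0
```

Request:
jog_arm:
  deltas:
    - [[0, 0, 0], [0, 0, 0], 0.01]
    - [[0, 0, 0], [0, 0, 0], 0.01]
    - [[0, 0, 0], [0, 0, 0], 0.01]

```text
time_s: 13.3
position: [0.4395, 0.1079, 0.0025]
orientation: [-2.026, 2.401, -0.0]
wrist_force: [0.0, -0.9, -0.0]
gripper_width: 0.0101
grip_force: 0.0
```

The reading was about 8 mm low on the jar body too (35.7 for 44), so 18 mm flats would read about 10. I'll command it fully shut.

Request:
jog_arm:
  deltas:
    - [[0, 0, 0], [0, 0, 0], 0.006]
    - [[0, 0, 0], [0, 0, 0], 0.0]
    - [[0, 0, 0], [0, 0, 0], 0.0]
  grip_n: 90

```text
time_s: 13.6
position: [0.4394, 0.1079, 0.0024]
orientation: [2.026, -2.401, -0.0]
wrist_force: [0.2, -0.3, -0.1]
gripper_width: -0.0002
grip_force: 0.0
```

```bash
python3 - <<'E'
from h import *
a=save('wrist','w6');b=save('side','s6');
x=a[130:390,140:480]; y=cv2.resize(b[120:290,290:470],(400,378))
o=np.zeros((400,740,3),np.uint8);o[:260,:340]=x;o[:378,340:]=y
cv2.imwrite('pics/c6.png',o[...,::-1])
E
```

```text
(no output)
```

View pics/c6.png

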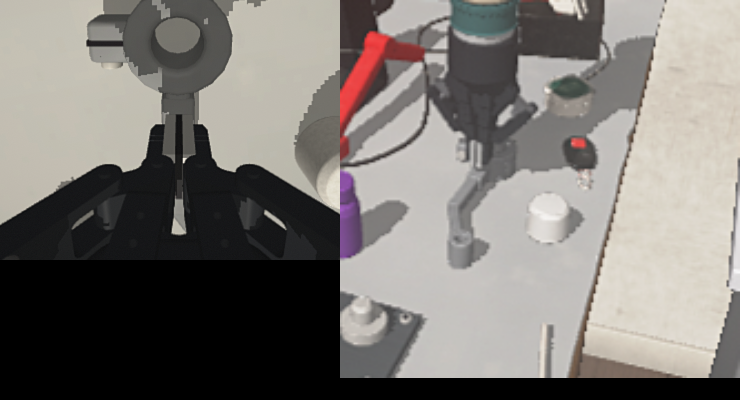

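The fingers have shut above the lever, at crop (180,120). The real fingertips sit about 30 mm higher than the TCP reading implies, which also explains the grip on the jar's cap. I'll open a little and feel downward for the bench in small steps.

Scaled: 0.01 m is 0.2, -0.005 m is -0.1.

Request:
jog_arm:
  deltas:
    - [[0, 0, 0], [0, 0, -0.1], 0.035]
    - [[0, 0, 0], [0, 0, 0], 0.035]
    - [[0, 0, 0], [0, 0, 0], 0.035]
    - [[0, 0, 0], [0, 0, 0.2], 0.035]
    - [[0, 0, 0], [0, 0, 0], 0.035]

```text
time_s: 14.2
position: [0.438, 0.1078, -0.0039]
orientation: [2.025, -2.399, -0.002]
wrist_force: [-0.3, -0.3, 0.4]
gripper_width: 0.035
grip_force: 0.0
```

Request:
jog_arm:
  deltas:
    - [[0, 0, 0], [0, 0, 0.16], 0.035]
    - [[0, 0, 0], [0, 0, 0.08], 0.035]
    - [[0, 0, 0], [0, 0, 0], 0.035]

```text
time_s: 14.5
position: [0.4384, 0.1078, -0.0156]
orientation: [2.025, -2.399, -0.002]
wrist_force: [0.1, 0.9, 0.4]
gripper_width: 0.0351
grip_force: 0.0
```

Request:
jog_arm:
  deltas:
    - [[0, 0, 0], [0, 0, 0.08], 0.035]
    - [[0, 0, 0], [0, 0, 0], 0.035]

```text
time_s: 14.7
position: [0.4391, 0.1079, -0.019]
orientation: [2.026, -2.4, -0.001]
wrist_force: [0.2, 0.4, 1.1]
gripper_width: 0.0346
grip_force: 0.0
```

Request:
jog_arm:
  deltas:
    - [[0, 0, 0], [0, 0, 0.06], 0.035]
    - [[0, 0, 0], [0, 0, 0], 0.035]

```text
time_s: 14.9
position: [0.4392, 0.1079, -0.0218]
orientation: [2.026, -2.4, -0.0]
wrist_force: [-0.2, 1.4, -0.4]
gripper_width: 0.0349
grip_force: 0.0
```

The manual's scale: shifts go in shares of 50 mm and turns go in shares of pi/2 rad. Converting my numbers, 0.003 m is 0.06.

Request:
jog_arm:
  deltas:
    - [[0, 0, 0], [0, 0, 0.06], 0.035]
    - [[0, 0, 0], [0, 0, 0], 0.035]

```text
time_s: 15.1
position: [0.4391, 0.1079, -0.0248]
orientation: [2.026, -2.4, -0.0]
wrist_force: [0.2, -0.1, -0.1]
gripper_width: 0.0348
grip_force: 0.0
```

Request:
jog_arm:
  deltas:
    - [[0, 0, 0], [0, 0, 0.04], 0.03]
    - [[0, 0, 0], [0, 0, 0], 0.03]

```text
time_s: 15.3
position: [0.4392, 0.1079, -0.0268]
orientation: [2.026, -2.4, -0.0]
wrist_force: [0.0, 0.2, 0.4]
gripper_width: 0.0303
grip_force: 0.0
```

Request:
jog_arm:
  deltas:
    - [[0, 0, 0], [0, 0, 0.04], 0.03]
    - [[0, 0, 0], [0, 0, 0], 0.03]

```text
time_s: 15.5
position: [0.4392, 0.1079, -0.0288]
orientation: [2.026, -2.4, -0.0]
wrist_force: [-0.4, -0.6, -0.7]
gripper_width: 0.0302
grip_force: 0.0
```

Scaled: 0.002 m is 0.04.

Request:
jog_arm:
  deltas:
    - [[0, 0, 0], [0, 0, 0.04], 0.024]
    - [[0, 0, 0], [0, 0, 0], 0.024]

```text
time_s: 15.7
position: [0.4392, 0.1079, -0.0308]
orientation: [2.026, -2.4, -0.0]
wrist_force: [0.0, -1.4, 0.0]
gripper_width: 0.0242
grip_force: 0.0
```

Request:
jog_arm:
  deltas:
    - [[0, 0, 0], [0, 0, 0.04], 0.024]
    - [[0, 0, 0], [0, 0, 0], 0.024]

```text
time_s: 15.9
position: [0.4391, 0.1079, -0.0328]
orientation: [2.026, -2.4, -0.0]
wrist_force: [-1.3, -0.2, -0.3]
gripper_width: 0.0241
grip_force: 0.0
```

Request:
jog_arm:
  deltas:
    - [[0, 0, 0], [0, 0, 0.04], 0.024]
    - [[0, 0, 0], [0, 0, 0], 0.024]

```text
time_s: 16.1
position: [0.4396, 0.1079, -0.0342]
orientation: [-2.026, 2.4, -0.0]
wrist_force: [-1.4, -0.1, 3.3]
gripper_width: 0.0242
grip_force: 1.9
```

The bench is touched at a reading of -0.034. I back off 3 mm and grip.

Request:
jog_arm:
  deltas:
    - [[0, 0, 0], [0, 0, -0.06], 0.024]
    - [[0, 0, 0], [0, 0, 0], 0.0]
    - [[0, 0, 0], [0, 0, 0], 0.0]
    - [[0, 0, 0], [0, 0, 0], 0.0]
    - [[0, 0, 0], [0, 0, 0], 0.0]
  grip_n: 100

```text
time_s: 16.6
position: [0.4398, 0.1079, -0.0309]
orientation: [-2.027, 2.4, -0.001]
wrist_force: [-1.3, -0.8, 7.1]
gripper_width: 0.0163
grip_force: 97.8
```

Request:
jog_arm:
  deltas:
    - [[0, 0, 0], [0, 0, -0.2], 0.0]
    - [[0, 0, 0], [0, 0, -0.6], 0.0]
    - [[0, 0, 0], [0, 0, 0], 0.0]
    - [[0, 0, 0], [0, 0, 0], 0.0]

```text
time_s: 17.0
position: [0.4396, 0.1079, 0.0084]
orientation: [-2.026, 2.4, -0.001]
wrist_force: [0.0, -0.3, -7.0]
gripper_width: 0.0161
grip_force: 99.0
```

```bash
python3 -c "
from h import *
s=robot.state();print(s['wrist_force'],s['torque'],s['q']);save('wrist','w7');save('side','s7')"
```

```text
[ 0.04900742 -0.32352508 -6.98550097] [-0.009421    0.05338618 -0.05739981] [ 9.77800909e-02  1.63341121e-01 -6.17172096e-01  7.89286766e-01
 -8.79612767e-06 -1.30439751e+00]
```

The lever is lifted: 7.0 N, small moment. I raise it, move to the fixture and turn it.

Scaled: -0.04 m is -0.8, -0.03 m is -0.6.

Request:
jog_arm:
  deltas:
    - [[0, 0, 0], [0, 0, -0.6], 0.0]
    - [[0, 0, 0], [0, 0, -0.8], 0.0]
    - [[0, 0, 0], [0, 0, -0.8], 0.0]
    - [[0, 0, 0], [0, 0, -0.8], 0.0]
    - [[0, 0, 0], [0, 0, -0.6], 0.0]

```text
time_s: 17.6
position: [0.439, 0.1079, 0.1892]
orientation: [2.026, -2.4, -0.001]
wrist_force: [1.1, -0.8, -6.6]
gripper_width: 0.0158
grip_force: 99.7
```

Request:
jog_arm:
  deltas:
    - [[0, 0, 0], [-0.4, -0.06, 0], 0.0]
    - [[0, 0, 0], [-0.68, -0.12, 0], 0.0]
    - [[0, 0, 0], [-0.72, -0.12, 0], 0.0]
    - [[0, 0, 0], [-0.72, -0.12, 0], 0.0]
    - [[0, 0, 0], [-0.72, -0.12, 0], 0.0]

```text
time_s: 18.1
position: [0.492, 0.2638, 0.1858]
orientation: [2.024, -2.398, -0.002]
wrist_force: [1.1, -0.4, -6.2]
gripper_width: 0.0161
grip_force: 99.5
```

Request:
jog_arm:
  deltas:
    - [[0, 0, 0], [-0.72, -0.12, 0], 0.0]
    - [[0, 0, 0], [-0.72, -0.12, 0], 0.0]
    - [[0, 0, 0], [-0.4, -0.08, 0], 0.0]
    - [[0, 0, 0], [-0.24, -0.02, 0], 0.0]
    - [[0, 0, 0], [0, 0, 0], 0.0]

```text
time_s: 18.6
position: [0.5266, 0.3633, 0.1861]
orientation: [2.026, -2.397, -0.001]
wrist_force: [-1.1, -0.1, -6.3]
gripper_width: 0.0159
grip_force: 99.5
```

Request:
jog_arm:
  deltas:
    - [[0, 0, 0.0318], [0, 0, 0], 0.0]
    - [[0, 0, 0.0637], [0, 0, 0], 0.0]
    - [[0, 0, 0.0828], [0, 0, 0], 0.0]
    - [[0, 0, 0.0828], [0, 0, 0], 0.0]
    - [[0, 0, 0.0828], [0, 0, 0], 0.0]

```text
time_s: 19.1
position: [0.5263, 0.3607, 0.1875]
orientation: [1.302, -2.856, 0.001]
wrist_force: [-0.3, 0.4, -6.9]
gripper_width: 0.0163
grip_force: 99.5
```

Request:
jog_arm:
  deltas:
    - [[0, 0, 0.0828], [0, 0, 0], 0.0]
    - [[0, 0, 0.0828], [0, 0, 0], 0.0]
    - [[0, 0, 0.0828], [0, 0, 0], 0.0]
    - [[0, 0, 0.0828], [0, 0, 0], 0.0]
    - [[0, 0, 0.0828], [0, 0, 0], 0.0]

```text
time_s: 19.6
position: [0.5263, 0.3607, 0.1875]
orientation: [0.322, -3.122, 0.003]
wrist_force: [0.0, 0.2, -6.5]
gripper_width: 0.0162
grip_force: 99.5
```

Request:
jog_arm:
  deltas:
    - [[0, 0, 0.0828], [0, 0, 0], 0.0]
    - [[0, 0, 0.0637], [0, 0, 0], 0.0]
    - [[0, 0, 0.0325], [0, 0, 0], 0.0]
    - [[0, 0, 0], [0, 0, 0], 0.0]
    - [[0, 0, 0], [0, 0, 0], 0.0]

```text
time_s: 20.1
position: [0.5267, 0.3615, 0.1878]
orientation: [-0.108, -3.138, 0.002]
wrist_force: [1.1, 0.4, -6.3]
gripper_width: 0.0164
grip_force: 99.5
```

```bash
python3 - <<'E'
from h import *
np.set_printoptions(precision=4,suppress=True)
s=robot.state();T=R.from_rotvec(s['orientation']).as_matrix();print(s['q'],s['torque'],np.degrees(np.arctan2(T[1,1],T[0,1])),T[2],T.T@(np.array([.5283,.3623,.2])-s['position']))
for c in('scene','side','wrist'):
  save(c,c+'8')
  for n in ('big_pin','small_pin','boss','eye','fixture'):
    z={'big_pin':.048,'small_pin':.048,'boss':s['position'][2]+.031,'eye':s['position'][2]+.031,'fixture':0}[n]
    for r in robot.pinpoint(c,n)[:2]: print(c,n,round(r['conf'],2),np.round(r['point']),at_z(c,r['point'],z))
E
```

```text
[ 0.5005  0.3068 -0.0055  1.2603 -0.0003  0.5691] [ 0.018  -0.0234  0.0224] 86.07002114311413 [ 0.0013 -0.0013 -1.    ] [-0.0015  0.0009 -0.0122]
scene big_pin 0.98 [261. 182.] [0.4876 0.3727 0.048 ]
scene fixture 0.74 [274. 171.] [0.5684 0.3709 0.    ]
side big_pin 0.72 [270. 176.] [0.665  0.1151 0.048 ]
side big_pin 0.67 [299. 253.] [0.4876 0.3598 0.048 ]
side small_pin 0.92 [222. 249.] [0.6492 0.3986 0.048 ]
side boss 0.74 [294. 191.] [0.4829 0.3681 0.2188]
side boss 0.2 [264. 266.] [0.4564 0.5528 0.2188]
side eye 0.69 [210. 182.] [0.6466 0.3895 0.2188]
side fixture 0.73 [265. 266.] [0.5631 0.3758 0.    ]
wrist big_pin 0.57 [318. 134.] [0.4875 0.3652 0.048 ]
wrist fixture 0.75 [332. 194.] [0.5688 0.3769 0.    ]
```

Everything is consistent: lever boss at about (.483,.368), eye (.647,.390). I'll refine the fixture with a silhouette fit from the side and wrist cameras.

```bash
cat > fit.py <<'E'
from h import *
from scipy.optimize import minimize
t=np.linspace(0,2*np.pi,48)
def cyl(x,y,r,z0,z1):
    p=np.c_[x+r*np.cos(t),y+r*np.sin(t)];return np.r_[np.c_[p,0*t+z0],np.c_[p,0*t+z1]]
def box(x0,x1,y0,y1,z0,z1): return np.array([(x,y,z) for x in(x0,x1) for y in(y0,y1) for z in(z0,z1)])
FIX=[box(-.125,.125,-.055,.055,0,.012),cyl(-.08,-.0175,.011,.012,.048),cyl(.085,.0175,.005,.012,.048)]
def camT(c):
    i=robot.camera_info(c)
    if 'pose' in i: return np.linalg.inv(np.array(i['pose'])),i
    s=robot.state();W=np.eye(4);W[:3,:3]=R.from_rotvec(s['orientation']).as_matrix();W[:3,3]=s['position']
    return np.linalg.inv(W@np.array(i['T_tool_cam'])),i
def rend(q,parts,c):
    Ti,i=camT(c);a=q[2];M=np.array([[np.cos(a),-np.sin(a),0],[np.sin(a),np.cos(a),0],[0,0,1]])
    im=np.zeros((1600,2560),np.uint8)
    for P in parts:
        x=(P@M.T+[q[0],q[1],0])@Ti[:3,:3].T+Ti[:3,3];u=x[:,0]/-x[:,2];v=x[:,1]/x[:,2];k=1+i['k1']*(u*u+v*v)
        cv2.fillConvexPoly(im,cv2.convexHull((np.c_[i['fx']*u*k+i['cx'],i['fy']*v*k+i['cy']]*4).astype(np.int32)),255)
    return cv2.resize(im,(640,400),interpolation=cv2.INTER_AREA)/255.
def fit(c,m,q0,parts,ignore):
    g=lambda x:cv2.GaussianBlur(x.astype(float),(0,0),1.5)
    gm=g(m);q0=np.array(q0)*100
    o=minimize(lambda q:(np.abs(g(rend(q/100,parts,c))-gm)*~ignore).sum(),q0,method='Nelder-Mead',options=dict(maxiter=80,initial_simplex=q0+np.r_[np.zeros((1,3)),np.diag([.6,.6,3])]))
    return o.x/100,o.fun
E
python3 - <<'E'
from fit import *
np.set_printoptions(precision=4,suppress=True)
Z=np.zeros((400,640),bool)
for c in('side','scene','wrist'):
    robot.read_camera(c)
    r=[x for x in robot.outline_of(c,'fixture')]
    for x in r[:1]:
        m=x['region'];ig=Z.copy()
        if c=='wrist': # lever and gripper hide the plate
            l=robot.outline_of(c,'lever')
            for y in l[:1]: ig|=cv2.dilate(y['region'].astype(np.uint8),np.ones((9,9)))>0
            ig[225:]=True
        if c=='scene':
            h=cv2.dilate(m.astype(np.uint8),np.ones((9,9)))>0; ig=~h
        q,f=fit(c,m,(.5644,.3773,-.071),FIX,ig);print(c,round(x['conf'],2),m.sum(),q,np.degrees(q[2]),f)
E
```

```text
side 0.88 4542 [ 0.565   0.3772 -0.0841] -4.818126501910451 204.2957126531376
scene 0.91 1491 [ 0.5678  0.3759 -0.0631] -3.6169840753528657 212.58512350869083
wrist 0.8 6761 [ 0.5656  0.3774 -0.0644] -3.69253594995558 99.41965389810235
```

Scaled: 0.035 m is 0.7, -0.0026 m is -0.052, 0.003 rad / 1.5708 = 0.0019.

Request:
jog_arm:
  deltas:
    - [[0, 0, 0.0019], [-0.052, 0.016, 0.4], 0.0]
    - [[0, 0, 0], [0, 0, 0.7], 0.0]
    - [[0, 0, 0], [0, 0, 0.7], 0.0]
    - [[0, 0, 0], [0, 0, 0.4], 0.0]
    - [[0, 0, 0], [0, 0, 0.3], 0.0]

```text
time_s: 21.85
position: [0.5288, 0.3627, 0.0612]
orientation: [-0.113, -3.137, 0.003]
wrist_force: [0.1, 0.3, -6.5]
gripper_width: 0.0162
grip_force: 99.3
```

Request:
jog_arm:
  deltas:
    - [[0, 0, 0], [0, 0, 0.1], 0.0]
    - [[0, 0, 0], [0, 0, 0], 0.0]
    - [[0, 0, 0], [0, 0, 0], 0.0]
    - [[0, 0, 0], [0, 0, 0], 0.0]

```text
time_s: 22.25
position: [0.5315, 0.3642, 0.0603]
orientation: [0.113, 3.137, 0.003]
wrist_force: [0.3, -0.2, -6.7]
gripper_width: 0.0159
grip_force: 99.3
```

```bash
python3 - <<'E'
from fit import *
np.set_printoptions(precision=4,suppress=True)
s=robot.state();zu=s['position'][2]+.031;print('underside',zu,s['torque'],s['wrist_force'])
b=save('side','s9')
for n,z in (('boss',zu),('eye',zu),('big_pin',.048),('small_pin',.048)):
    for r in robot.pinpoint('side',n)[:2]: print(n,round(r['conf'],2),np.round(r['point']),at_z('side',r['point'],z))
L=robot.outline_of('side','lever')[0];a=save('wrist','w9')
for n,z in (('boss',zu),('eye',zu)):
    for r in robot.pinpoint('wrist',n)[:1]: print('wrist',n,round(r['conf'],2),np.round(r['point']),at_z('wrist',r['point'],z))
m=L['region'];print(L['conf'],m.sum())
LEV=lambda dz:[cyl(0,0,.027,dz,dz+.034),cyl(.165,.035,.0135,dz,dz+.034),box(.031,.059,-.009,.009,dz+.008,dz+.028),box(.02,.105,-.007,.007,dz+.009,dz+.027)]
ig=np.zeros((400,640),bool);ig[:m.nonzero()[0].min()]=True
for z in (zu-.012,zu-.006,zu,zu+.006):
    q,f=fit('side',m,(.4845,.3653,-.071),LEV(z),ig);print(round(z,4),q,f)
x=cv2.resize(b[170:290,190:350],(640,480));o=np.zeros((480,800,3),np.uint8);o[:,:640]=x;o[:200,640:]=cv2.resize(a[80:280,220:380],(160,200))
cv2.imwrite('pics/c9.png',o[...,::-1])
E
```

```text
underside 0.09134419947838834 [-0.0433 -0.0553  0.0454] [ 0.2521 -0.2266 -6.6698]
boss 0.78 [296. 241.] [0.4872 0.3671 0.0913]
eye 0.67 [221. 233.] [0.6461 0.3937 0.0913]
big_pin 0.89 [296. 254.] [0.4917 0.3639 0.048 ]
big_pin 0.49 [272. 229.] [0.5722 0.3076 0.048 ]
small_pin 0.78 [223. 249.] [0.6467 0.3965 0.048 ]
small_pin 0.47 [220. 232.] [0.6807 0.3531 0.048 ]
wrist eye 0.62 [312. 157.] [0.4769 0.3646 0.0913]
0.87 1348
0.0793 [ 0.4923  0.3567 -0.0676] 562.9839226030673
0.0853 [ 0.4887  0.3623 -0.0692] 571.0145294671884
0.0913 [ 0.4852  0.3683 -0.0738] 595.7544232603008
0.0973 [ 0.4831  0.3735 -0.0843] 628.5541503515932
```

View pics/c9.png

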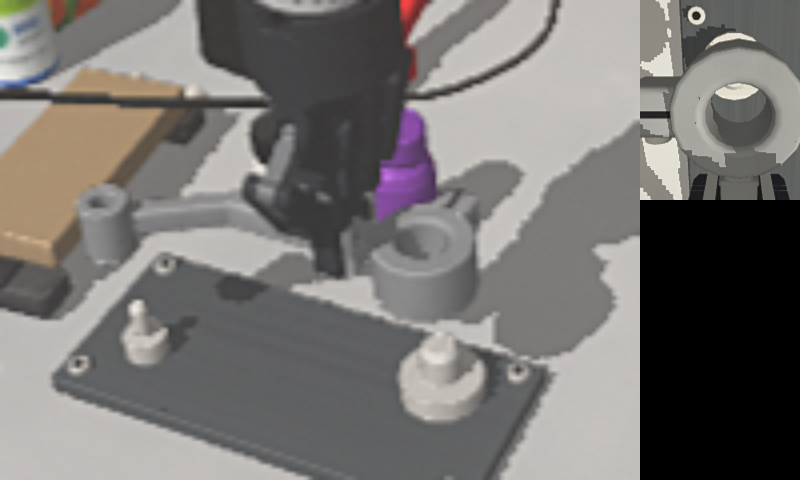

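The final picture shows the lever level: boss at crop (424,235) over the big pin (440,343), eye (104,200) over the small pin (138,305), clear of both. Last numeric check of the offsets:

```bash
python3 - <<'E'
from fit import *
np.set_printoptions(precision=4,suppress=True)
zu=.0905
P=lambda u,v:(190+u/4,170+v/4)
b=at_z('side',P(424,237),zu+.034);e=at_z('side',P(104,199),zu+.034)
B=at_z('side',P(440,343),.048);S=at_z('side',P(138,306),.048)
print(b,e,B,S,b-B,e-S)
s=robot.state();print(s['position'])
E
```

```text
[0.4851 0.369  0.1245] [0.652  0.3915 0.1245] [0.4821 0.3658 0.048 ] [0.6478 0.3898 0.048 ] [0.0029 0.0031 0.0765] [0.0042 0.0017 0.0765]
[0.53   0.3633 0.0585]
```

Scaled: -0.0015 m is -0.03, 0.001 m is 0.02.

Request:
jog_arm:
  deltas:
    - [[0, 0, 0], [0.03, -0.03, 0.02], 0.0]
    - [[0, 0, 0], [0, 0, 0], 0.0]
    - [[0, 0, 0], [0, 0, 0], 0.0]
    - [[0, 0, 0], [0, 0, 0], 0.0]
    - [[0, 0, 0], [0, 0, 0], 0.0]

```text
time_s: 23.2
position: [0.5285, 0.362, 0.0575]
orientation: [0.113, 3.14, 0.0]
wrist_force: [-0.4, 0.1, -6.6]
gripper_width: 0.0161
grip_force: 99.3
```

Request:
jog_arm:
  deltas:
    - [[0, 0, 0], [0, 0, 0], 0.0]
    - [[0, 0, 0], [0, 0, 0], 0.0]
    - [[0, 0, 0], [0, 0, 0], 0.0]
    - [[0, 0, 0], [0, 0, 0], 0.0]
    - [[0, 0, 0], [0, 0, 0], 0.0]

```text
time_s: 23.7
position: [0.5285, 0.362, 0.0574]
orientation: [0.113, 3.14, -0.0]
wrist_force: [0.0, -0.4, -6.3]
gripper_width: 0.0161
grip_force: 99.3
```

```bash
python3 -c "
from h import *
s=robot.state();print(s['position'],s['qvel'],R.from_rotvec(s['orientation']).as_matrix()[:,1:])
robot.read_camera('scene')
print([(r['conf'],r['point'],at_z('scene',r['point'],0)) for r in robot.pinpoint('scene','jar')[:3]])"
```

```text
[0.52846736 0.36199516 0.05743871] [-0.00064821 -0.00044037  0.00203152 -0.00016937  0.00169857  0.00017627] [[ 7.17209783e-02  1.66841121e-05]
 [ 9.97424735e-01 -2.23174057e-06]
 [-1.02939241e-06 -1.00000000e+00]]
[(0.86, [312.3, 184.5], array([0.55882113, 0.24414235, 0.        ])), (0.66, [420.8, 231.4], array([ 0.50609081, -0.09616107,  0.        ]))]
```

Position is within about 1 mm of target, steady and level, and the jar is standing. Handing in.

```bash
python3 -c "
from cell import robot
print(robot.sign_off())"
```

```text
the job is handed in; nothing more can be done
None
```

I handed the job in at about 24 s: the jar stands upright on the bench near (0.51, -0.09), and the arm holds the lever by its flats, level and steady, about 4 cm above the pin tops, with boss and eye over their pins to within a few mm by the last camera check.

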